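# Refit the baffle panel in the bench dust box

### The arm

A 6-joint arm with a two-finger parallel gripper is mounted at the origin on the work surface. World frame = base frame: x ahead of the robot, y to its left, z up, the work surface at z = 0. Lengths are in mm, angles in degrees, forces in N, time in s.
With the tool pointing down it reaches from about 300 to 850 mm from the base axis. Payload 4.2 kg.
Tool frame: the origin (TCP) lies on the mounting face of the last link; the fingertips stand 191 mm ahead of it and the grasp point (between the pads) lies 172 mm ahead of it; z points along the fingers, y is the direction in which the jaws open and shut (so a half turn about z gives the same grasp; the last joint's range is limited). The gripper opens to 91 mm and grips with 3 to 60 N. Pads are 32 mm wide; open, the fingers measure 118 mm over their backs; the gripper's body (76 mm by 178 mm) begins 60 mm behind the grasp point.
Start: joints at [74.656, 18.312, 89.639, -0, 72.044, -1.146], TCP at [141.028, 557.435, 404.776] pointing down, gripper open.
Joint ranges: [-177.97, 177.97], [-48.28, 115.42], [12.27, 149.76], [-77.06, 257.06], [2.81, 150.46], [-146.56, 146.56]. Speed limits (degrees/s): [147.25, 147.25, 180, 180, 180, 180].

### API

Orientations are given as [roll, pitch, yaw] about the fixed x, y, z axes, in that order (R = Rz(yaw) Ry(pitch) Rx(roll)).
In Python, from workcell import env gives the robot as it stands.
- The arm moves only by the shell command python3 -m handwheel 'ROWS' [FORCE]. ROWS is JSON, a list of rows, each an object with "gripper": the opening in per cent of the stroke, from 0 (shut) to 100 (fully open); "travel": the shift along the tool's x, y, z in m, a list of three; "twist": the turn about the tool's z in rad. In form: [{"gripper": gripper, "travel": [x, y, z], "twist": twist}, ...]. A call has 1 to 5 rows; each row shifts and turns the commanded pose from where the row before left it, along the tool's axes as they then stand; what a row does not reach is not made up. A row lasts 1/12 s, in which the tool goes at most 41.7 mm and 7.16 degrees, less where a joint would pass 70% of its speed; a pose out of reach is approached as far as the arm can. A call with a gripper value outside its range is refused whole. The fingers move at their own pace and stop on an object; FORCE is the grip in N (left out, the last holds). Time passes only in rows, so rows that do not move let the fingers close. It gives the time, the measured TCP pose, the force and the opening at its end, in the units of the state.
- env.state(): the state, without advancing time (a new reading comes with each control period).
- env.grab_frame(name): name is "side" or "top"; returns a dict with "frame" (420x560x3 uint8, red, green, blue), "intrinsics" (3x3 intrinsics, pixels), "k1" (the pictures are not rectified: a ray, as slopes to the right and down, at radius r is drawn at 1 + k1 r^2 times it, then the intrinsics apply), "extrinsics" (4x4, takes a point from camera to world coordinates). Camera axes: x right, y down, z forward; pixel columns grow to the right and rows downward; lengths in mm; the calibration is good to about 2 mm. A picture is of the moment at which its call begins. There is no depth.
- env.job_done(): hands the job in, once; it reports no verdict.
Trained networks look in the newest picture that a camera, given by its name, has taken for a name from the list of things; names that differ only in an ending like _2 or _b are one class to them, and where a whole thing is asked for, a point or a joint stands for the part that bears it (a point fixed in the world has none). Each returns a list of dicts, best first, with "confidence" (0 to 1); they miss things now and then, are a little off and sometimes report something else, mostly with a low value. They report only what shows in the picture. A call takes as long as a camera call. They do not tell look-alikes from the thing itself.
- env.trace(camera, thing): "pixels" (420x560 bool, what is visible of it) and "uv" ([column, row] in pixels, amid what is visible of it).
- env.pinpoint(camera, thing): "uv" ([column, row] in pixels: a listed point, or the origin of a listed thing).
The state is a dict: "time_s": time; "qpos": joint angles; "qvel": joint speeds; "effort": joint torques, N m; "ee_pos": TCP position; "ee_rot": TCP orientation; "force": force on the tool from outside, world axes, zero at the start; "torque": the same for the moment, N m; "gripper_width": finger opening in mm.
Only numpy, scipy, OpenCV 4.12 (cv2) and the standard library are available. Lean on these libraries where they do the work, as an engineer would, in place of code of your own. Each camera call takes 0.05 s, during which the arm holds its last target. There are 200 camera calls.

### The job

Take the square tube that was left lying over the dust box and lay it in the two notches of the tube rest, overhanging about equally at both ends. Then fit the baffle panel in the box: it is longer than the frame opening, so tilt it, pass one end under one end lip, bring the other end down through the opening, and set it gently (do not drop it) flat on the two ledges inside, grip block up, centred so that both its ends lie evenly under the lips. Leave the bottle, sander, sanding block and jar standing where they are.

Things in the scene. Friction and masses are not known exactly. Their poses are not given: they have to be found in the camera images.
- box: Fixed grey open-topped dust box, 290 (its x) x 184 (its y) x 125 mm high; origin at the centre of its underside on the table, z up. Both x ends are alike. Plain floor 10 mm up. It stands left or right of the tube rest. A black hose socket (64 mm across, 50 mm up) sticks out 22 mm at the -x end.
- mouth (a point): Centre of the box's frame opening, level with the frame's top (125 mm up), axes as the box. The opening is 170 mm along x, 144 mm along y. At both x ends a lip 20 mm thick (105 to 125 mm above the table) covers a pocket 45 mm deep: the cavity under the lips is 260 mm long (x -130 to +130 mm) and 144 mm wide.
- seat (a point): Point midway between the two aluminium ledges, level with their tops (65 mm above the table, 40 mm below the lips), axes as the box. The ledges lie under the lips, from 72 to 130 mm either way along x, over the full 144 mm width, 8 mm thick; between them it is open down to the floor. Seated right, the panel's origin is here.
- panel: Loose flat aluminium panel with dark slots, 200 (its x) x 130 (its y) x 8 mm, 0.3 to 0.56 kg; origin at the centre of its underside, z up. A wooden grip block 28 x 28 mm in its middle reaches from 8 to 68 mm above the origin, sides along x and y. It starts flat on the table across the tube rest from the box. Seated: its x along the box's x (either way round), both ends 15 mm under the lips.
- tube: Loose square aluminium tube, 220 mm long along its x, 25 x 25 mm, about 0.2 kg; origin at the centre of its underside as it starts: lying flat on the box's frame across the opening, underside 125 mm above the table.
- tube_center (a point): The centre of the square tube.
- rest: Fixed tube rest; origin at the centre of its underside on the table. Two plywood posts 20 mm thick, centred at x = -70 and +70 mm, 80 mm wide in y, on a steel base 160 x 80 x 12 mm. Each has a notch in its top, 44 mm wide in y, floor 75 mm, cheek tops 100 mm up. A tube laid in both lies along x, centre 87.5 mm up. Free between the posts.
- bottle: Bystander: loose clear bottle, 64 mm across, 210 mm high; origin at the centre of its underside.
- sander: Bystander: loose grey round power sander, 110 mm across its pad, 100 mm high, with a stub port; origin at the centre of its underside.
- block: Bystander: loose cork sanding block with wooden grip, 110 x 65 x 45 mm; origin at the centre of its underside.
- jar: Bystander: loose white jar, 56 mm across, 60 mm high, between robot and tube rest; origin at the centre of its underside.
Mind the look-alikes: they are no part of the job. What is shaped like the panel but blue or turquoise is not meant.

How it is judged:
By the outcome, as a careful person would: the job done as asked, in the order asked, and still so for the second after the job is handed in, with the robot touching nothing.
It also fails if it takes over 61 s, if anything falls off the work surface, if the arm or the gripper's body presses on something with over 40 N, if the wrist force passes 120 N, or if a joint passes its speed limit or range.

## Working session

There is one attempt and no reset: what is moved stays moved. The work goes in short steps, Python scripts to look and compute and a shell command to move; the robot and the scene stay as the last step left them, time stands still between calls to the robot, and variables do not carry over. Pictures are saved under pics/ and viewed, about 8 in all and at most 12, crops included, and the job is handed in when it is done.

```bash
mkdir -p pics; ls
cat > h.py <<'E'
import numpy as np,cv2,json
from workcell import env
from scipy.spatial.transform import Rotation as R
def grab(n,save=None):
    f=env.grab_frame(n)
    if save: cv2.imwrite('pics/'+save,cv2.cvtColor(f['frame'],cv2.COLOR_RGB2BGR))
    return f
def ray(f,uv):
    K=np.array(f['intrinsics']);T=np.array(f['extrinsics'])
    p=cv2.undistortPoints(np.array([[uv]],float),K,np.array([f['k1'],0,0,0.]))[0,0]
    d=T[:3,:3]@np.r_[p,1];return T[:3,3],d
def atz(f,uv,z):
    o,d=ray(f,uv);return o+d*(z-o[2])/d[2]
def proj(f,P):
    K=np.array(f['intrinsics']);T=np.linalg.inv(np.array(f['extrinsics']))
    return cv2.projectPoints(np.array(P,float).reshape(-1,1,3),cv2.Rodrigues(T[:3,:3])[0],T[:3,3],K,np.array([f['k1'],0,0,0.]))[0][:,0]
E
python3 - <<'E'
from h import *
s=env.state();print(s)
for c in('top','side'):
    f=grab(c,c+'0.png');print(c,np.round(f['extrinsics'],3).tolist(),f['intrinsics'],f['k1'])
    for n,z in dict(box=0,mouth=125,seat=65,panel=0,tube=125,tube_center=137.5,rest=0,bottle=0,sander=0,block=0,jar=0).items():
        for r in env.pinpoint(c,n)[:3]: print(n,np.round(r['uv'],1),round(r['confidence'],2),np.round(atz(f,r['uv'],z),0))
E
```

```text
pics
{'time_s': 0.0, 'qpos': array([ 7.46568832e+01,  1.83525833e+01,  8.97058215e+01, -1.83920273e-03,
        7.20439586e+01, -1.14642649e+00]), 'qvel': array([-0.02594315,  0.04963598, -0.03827036, -0.10597461,  0.02486555,
        0.05309181]), 'effort': array([ 9.15142900e-04, -4.12461913e+01, -2.31974047e+01,  7.27576646e-02,
        4.56646609e-02, -1.37005045e-04]), 'ee_pos': array([140.98567012, 557.28256139, 403.91449491]), 'ee_rot': array([-1.79897622e+02, -2.99786944e-04,  1.65803878e+02]), 'force': array([0.00246232, 0.9788899 , 0.28619219]), 'torque': array([-0.01020431,  0.05712052, -0.04626356]), 'gripper_width': 91.38849449258863}
top [[-0.016, -0.983, 0.181, 267.847], [-1.0, 0.015, -0.003, 63.713], [-0.0, -0.181, -0.984, 1340.088], [0.0, 0.0, 0.0, 1.0]] [[496.50013325   0.         289.25251949]
 [  0.         496.50013325 210.76176795]
 [  0.           0.           1.        ]] -0.028595333489579426
box [413.3 217.2] 0.86 [ 491. -280.    0.]
mouth [423.6 209.8] 0.94 [ 488. -275.  125.]
seat [420.8 215.5] 0.84 [ 484. -283.   65.]
panel [170.1 141.8] 0.91 [718. 393.  
[... 937 characters left out ...]
0.           1.        ]] -0.013156441153019284
box [370.1 321.4] 0.67 [ 485. -282.    0.]
mouth [377.8 285.5] 0.7 [ 494. -277.  125.]
seat [374.8 304.4] 0.67 [ 489. -283.   65.]
panel [292.1 179.6] 0.9 [711. 374.   0.]
panel [165.3 236.4] 0.84 [187. 334.   0.]
panel [219.9 193.4] 0.77 [443. 446.  -0.]
tube [370.8 286.7] 0.6 [ 477. -270.  125.]
tube_center [372.8 288.3] 0.82 [ 468. -284.  138.]
tube_center [370.9 222.2] 0.17 [642. -98. 138.]
rest [329.5 254.1] 0.6 [563. -25.   0.]
bottle [370.1 323.3] 0.64 [ 481. -287.    0.]
bottle [335.  205.3] 0.56 [740. 157.  -0.]
sander [371.  223.7] 0.8 [772.  11.   0.]
block [422.5 265.9] 0.97 [ 759. -222.   -0.]
jar [282.3 273.5] 0.6 [397. -10.   0.]
```

Run:
```python
import cv2,numpy as np
a=cv2.imread('pics/top0.png');b=cv2.imread('pics/side0.png')
cv2.imwrite('pics/t1.png',cv2.resize(a,(800,600),interpolation=cv2.INTER_CUBIC));cv2.imwrite('pics/s1.png',cv2.resize(b,(800,600),interpolation=cv2.INTER_CUBIC))
```

```text
(no output)
```

View pics/t1.png

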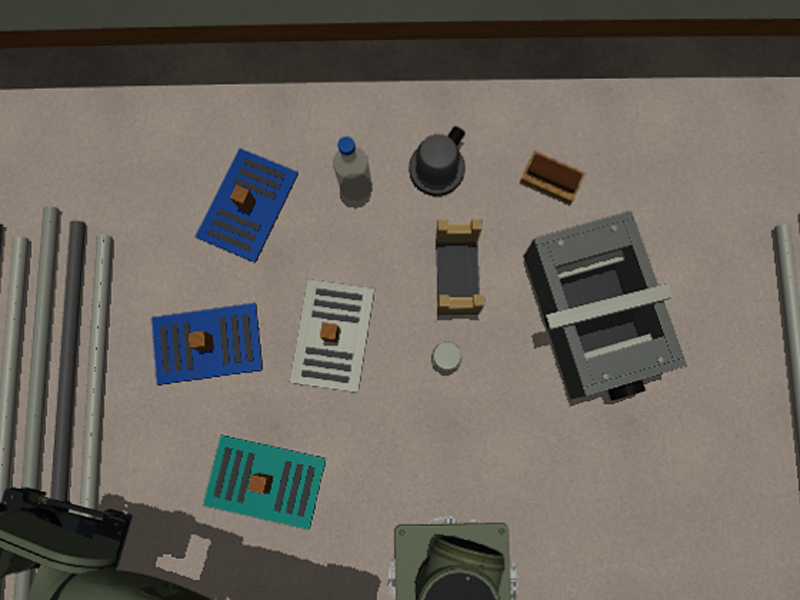

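View pics/s1.png

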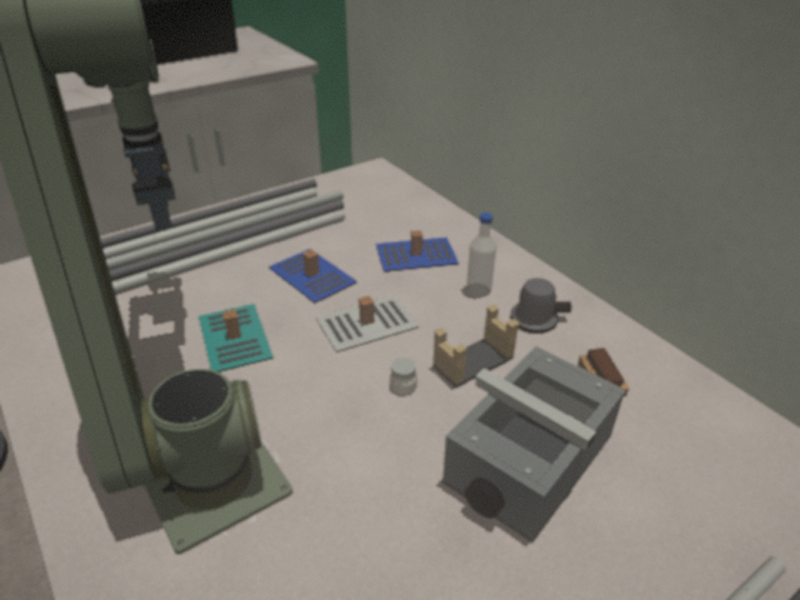

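Three panel-like things show in blue at (170,142) and (145,241) px and in turquoise at (182,338) px. The grey aluminium one at (231,234) is the panel, because it is neither blue nor turquoise and lies across the rest from the box. In the 560x420 picture the box is at about (423,215), the tube at (426,214) and the rest at (321,188).

Run:
```python
from h import *
f=grab('top','top1.png');im=cv2.cvtColor(f['frame'],cv2.COLOR_RGB2BGR)
big=cv2.resize(im[140:290,195:485],None,fx=2.75,fy=2.75,interpolation=cv2.INTER_CUBIC)
def rect(c,z):
    c=np.array([atz(f,u,z)[:2] for u in c],np.float32);return cv2.minAreaRect(c)
def draw(P,col):
    u=(proj(f,P)-[195,140]+.5)*2.75
    cv2.polylines(big,[np.round(u).astype(int)],True,col,1)
for n,z in(('panel',8),('tube',150),('box',125),('rest',100)):
    for t in env.trace('top',n)[:3]:
        m=t['pixels'].astype(np.uint8);cs=cv2.findContours(m,cv2.RETR_EXTERNAL,cv2.CHAIN_APPROX_NONE)[0]
        c=max(cs,key=cv2.contourArea)[:,0]
        r=rect(c,z);print(n,np.round(t['uv']),round(t['confidence'],2),np.round(r[0],1),np.round(r[1],1),round(r[2],1))
        if 200<t['uv'][0]<480: draw(np.c_[cv2.boxPoints(r),[z]*4],(0,0,255) if n!='box' else (255,0,255))
cv2.imwrite('pics/c1.png',big)
```

```text
panel [173. 142.] 0.8 [712.9 384.8] [137.8 206.5] 65.0
panel [144. 240.] 0.7 [439.6 453.9] [132.9 204.3] 8.1
panel [181. 335.] 0.7 [181.8 339.3] [201.3 134. ] 77.2
tube [427. 213.] 0.72 [ 473.5 -271.7] [ 29.1 223.7] 13.1
box [422. 207.] 0.74 [ 556.4 -248.1] [146.5 214.8] 14.8
rest [319. 187.] 0.58 [559.7 -22.2] [173.7  82.5] 0.2
```

View pics/c1.png

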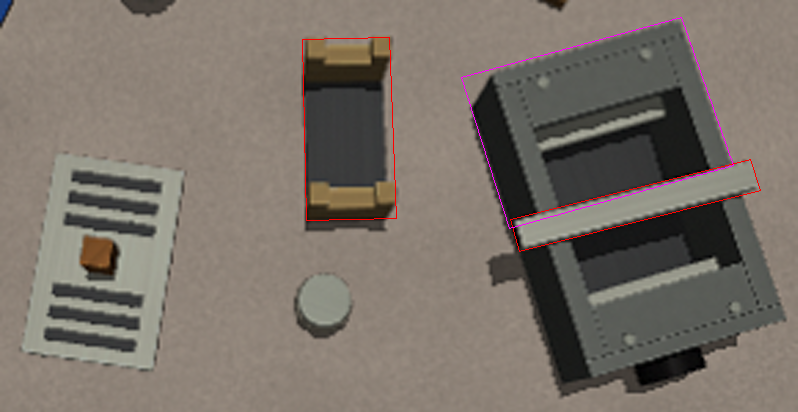

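The crop confirms the grey aluminium panel at about (103,262) in the crop. The box trace was cut off by the tube, so I'll fit poses from corners read in the crop.

Run:
```python
from h import *
from scipy.optimize import least_squares
f=grab('top','top2.png');im=cv2.cvtColor(f['frame'],cv2.COLOR_RGB2BGR)
g=cv2.cvtColor(im,cv2.COLOR_BGR2GRAY)
big=cv2.resize(im[140:290,195:485],None,fx=2.75,fy=2.75,interpolation=cv2.INTER_CUBIC)
def fit(n,L,uv,x0,extra=[]):
    L=np.array(L,float);uv=np.array(uv)/2.75+[195,140]-.5
    W=lambda p,L:np.c_[(R.from_euler('z',p[2],degrees=True).as_matrix()@np.array(L,float).T).T+[p[0],p[1],0]]
    r=least_squares(lambda p:(proj(f,W(p,L))-uv).ravel(),x0,x_scale=[1,1,.3])
    print(n,np.round(r.x,1),'res px',np.round(r.fun,1))
    for l in [L]+extra:
        u=(proj(f,W(r.x,l))-[195,140]+.5)*2.75
        cv2.polylines(big,[np.round(u).astype(int)],True,(0,0,255),1)
    return r.x
rc=lambda x0,x1,y,z:[[x0,-y,z],[x1,-y,z],[x1,y,z],[x0,y,z]]
# order: near-right, far-right, far-left, near-left in image (x up, y left)
fit('panel',rc(-100,100,65,8),[(153,369),(184,171),(58,153),(22,351)],[455,213,-10])
fit('box',rc(-145,145,92,125),[(785,320),(683,22),(495,78),(590,377)],[488,-275,15],[rc(-85,85,72,125),rc(72,130,72,65)[:]])
fit('rest',rc(-80,80,40,100),[(396,208),(390,38),(306,40),(308,207)],[570,-18,0],[rc(-80,80,22,75)])
# tube x mostly along -y
fit('tube',[[-110,12.5,150],[110,12.5,150],[110,-12.5,150],[-110,-12.5,150]],[(514,220),(751,163),(759,187),(520,245)],[475,-272,-77])
cv2.imwrite('pics/c2.png',big)
```

```text
panel [451.5 215.   -9.2] res px [ 0.2  0.5  0.4 -0.2 -0.5 -0.3 -0.1 -0. ]
box [ 485.9 -281.5   14.8] res px [ 0.5  0.8 -0.4  0.  -0.6 -1.6  0.5  0.7]
rest [ 5.645e+02 -2.400e+01 -3.000e-01] res px [-0.3 -0.6  0.2  0.5 -0.1  0.1  0.2  0.1]
tube [ 474.6 -272.9  -77.4] res px [-0.1 -0.5 -0.2 -0.4 -0.1  0.6  0.4  0.3]
```

View pics/c2.png

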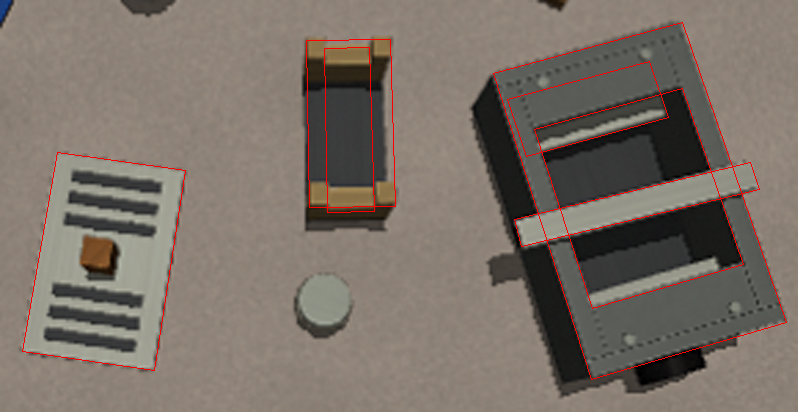

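The fits overlay well: panel (451,215, yaw -9.2°), box (486,-281, 14.8°), rest (564,-24, 0°) and tube (475,-273, axis -77.4°). I'll turn the jaws across the tube and travel there high up.

```bash
cat > plan.py <<'E'
# usage: plan.py x y z(grasp) yaw  -> twist and travel (tool axes, after twist), from measured pose
import sys
from h import *
x,y,z,w=map(float,sys.argv[1:5]);s=env.state()
p=np.array(s['ee_pos'])-[0,0,172];a=s['ee_rot'][2]
t=(a-w+180)%360-180;c,n=np.cos(np.radians(w)),np.sin(np.radians(w))
d=np.array([x,y,z])-p
print('t',round(s['time_s'],2),'grasp',np.round(p,1),'rpy',np.round(s['ee_rot'],1),'q',np.round(s['qpos'],0),'F',np.round(s['force'],1),'w',round(s['gripper_width'],1))
print('twist rad',round(np.radians(t),3),'travel mm x,y,z',np.round([d@[c,n,0],d@[n,-c,0],-d[2]],1))
E
W='python3 -m handwheel'
$W '[{"gripper":100,"travel":[0,0,0],"twist":0.11},{"gripper":100,"travel":[0,0,0],"twist":0.11},{"gripper":100,"travel":[0,0,0],"twist":0.11},{"gripper":100,"travel":[0,0,0],"twist":0.11},{"gripper":100,"travel":[0,0,0],"twist":0.11}]' 30
$W '[{"gripper":100,"travel":[0,0,0],"twist":0.11},{"gripper":100,"travel":[0,0,0],"twist":0.11},{"gripper":100,"travel":[0,0,0],"twist":0.11},{"gripper":100,"travel":[0,0,0],"twist":0.11},{"gripper":100,"travel":[0,0,0],"twist":0.11}]'
$W '[{"gripper":100,"travel":[-0.034,0.0055,0],"twist":0},{"gripper":100,"travel":[-0.034,0.0055,0],"twist":0},{"gripper":100,"travel":[-0.034,0.0055,0],"twist":0},{"gripper":100,"travel":[-0.034,0.0055,0],"twist":0},{"gripper":100,"travel":[-0.034,0.0055,0],"twist":0}]'
python3 plan.py 474.6 -272.9 232 102.6
```

```text
time_s: 1.92
ee_pos: [141.0, 557.4, 404.7]
ee_rot: [180.0, -0.0, 134.0]
force: [-0.3, -0.6, 0.1]
gripper_width: 91.3
time_s: 2.33
ee_pos: [141.0, 557.4, 404.8]
ee_rot: [180.0, -0.0, 102.5]
force: [-0.2, 0.3, 0.5]
gripper_width: 90.9
time_s: 2.75
ee_pos: [205.6, 396.2, 404.7]
ee_rot: [180.0, -0.0, 102.8]
force: [0.2, 1.2, -0.7]
gripper_width: 91.6
t 2.75 grasp [205.6 396.2 232.7] rpy [180.   -0.  102.8] q [ 61.   7. 105.  -0.  68.  48.] F [ 0.2  1.2 -0.7] w 91.6
twist rad 0.004 travel mm x,y,z [-7.117e+02  1.165e+02  7.000e-01]
```

```bash
W='python3 -m handwheel'
$W '[{"gripper":100,"travel":[-0.0355,0.0058,0],"twist":0},{"gripper":100,"travel":[-0.0355,0.0058,0],"twist":0},{"gripper":100,"travel":[-0.0355,0.0058,0],"twist":0},{"gripper":100,"travel":[-0.0355,0.0058,0],"twist":0},{"gripper":100,"travel":[-0.0355,0.0058,0],"twist":0}]' >/dev/null
$W '[{"gripper":100,"travel":[-0.0355,0.0058,0],"twist":0},{"gripper":100,"travel":[-0.0355,0.0058,0],"twist":0},{"gripper":100,"travel":[-0.0355,0.0058,0],"twist":0},{"gripper":100,"travel":[-0.0355,0.0058,0],"twist":0},{"gripper":100,"travel":[-0.0355,0.0058,0],"twist":0}]' >/dev/null
$W '[{"gripper":100,"travel":[-0.0355,0.0058,0],"twist":0},{"gripper":100,"travel":[-0.0355,0.0058,0],"twist":0},{"gripper":100,"travel":[-0.0355,0.0058,0],"twist":0},{"gripper":100,"travel":[-0.0355,0.0058,0],"twist":0},{"gripper":100,"travel":[-0.0355,0.0058,0],"twist":0}]' >/dev/null
$W '[{"gripper":100,"travel":[-0.0355,0.0058,0],"twist":0},{"gripper":100,"travel":[-0.0355,0.0058,0],"twist":0},{"gripper":100,"travel":[-0.0355,0.0058,0],"twist":0},{"gripper":100,"travel":[-0.0355,0.0058,0],"twist":0},{"gripper":100,"travel":[0,0,0],"twist":0}]' >/dev/null
python3 plan.py 474.6 -272.9 140 102.6
```

```text
t 4.42 grasp [ 464.1 -240.6  232.4] rpy [179.9   0.2 102.6] q [-29.  14.  96.  -0.  70. -41.] F [1.4 1.  0.5] w 91.2
twist rad -0.001 travel mm x,y,z [-33.8   3.2  92.4]
```

```bash
W='python3 -m handwheel'
$W '[{"gripper":100,"travel":[-0.034,0.003,0.02],"twist":0},{"gripper":100,"travel":[0,0,0.025],"twist":0},{"gripper":100,"travel":[0,0,0.025],"twist":0},{"gripper":100,"travel":[0,0,0.015],"twist":0},{"gripper":100,"travel":[0,0,0.008],"twist":0}]' 40
python3 plan.py 474.6 -272.9 139 102.6
$W '[{"gripper":20,"travel":[0,0,0],"twist":0},{"gripper":20,"travel":[0,0,0],"twist":0},{"gripper":20,"travel":[0,0,0],"twist":0},{"gripper":20,"travel":[0,0,0],"twist":0},{"gripper":20,"travel":[0,0,0],"twist":0}]' 
$W '[{"gripper":10,"travel":[0,0,0],"twist":0},{"gripper":10,"travel":[0,0,0],"twist":0},{"gripper":10,"travel":[0,0,0],"twist":0}]' 
$W '[{"gripper":10,"travel":[0,0,-0.01],"twist":0},{"gripper":10,"travel":[0,0,-0.02],"twist":0},{"gripper":10,"travel":[0,0,-0.03],"twist":0},{"gripper":10,"travel":[0,0,-0.03],"twist":0},{"gripper":10,"travel":[0,0,0],"twist":0}]' 
python3 plan.py 564.5 -24 210 0
```

```text
time_s: 4.83
ee_pos: [471.9, -267.7, 309.4]
ee_rot: [-179.8, -0.2, 102.8]
force: [-0.7, -0.4, 0.2]
gripper_width: 90.9
t 4.83 grasp [ 471.9 -267.7  137.4] rpy [-179.8   -0.2  102.8] q [-31.  20. 102.   0.  58. -44.] F [-0.7 -0.4  0.2] w 90.9
twist rad 0.003 travel mm x,y,z [-5.7  1.5 -1.6]
time_s: 5.25
ee_pos: [472.8, -268.2, 312.9]
ee_rot: [179.9, 0.1, 102.8]
force: [0.3, 0.1, 0.1]
gripper_width: 60.9
time_s: 5.5
ee_pos: [472.6, -268.2, 312.0]
ee_rot: [180.0, 0.0, 102.8]
force: [-0.8, -0.9, 0.5]
gripper_width: 41.0
time_s: 5.92
ee_pos: [473.5, -268.8, 408.6]
ee_rot: [179.5, 0.5, 102.8]
force: [1.1, -0.9, 1.0]
gripper_width: 9.7
t 5.92 grasp [ 473.5 -268.8  236.6] rpy [179.5   0.5 102.8] q [-31.  15.  93.   0.  71. -44.] F [ 1.1 -0.9  1. ] w 9.7
twist rad 1.794 travel mm x,y,z [  91.  -244.8   26.6]
```

The fingers close at only about 75 mm/s, so I lifted too soon. I'll reopen and check whether the tube moved.

```bash
W='python3 -m handwheel'
$W '[{"gripper":100,"travel":[0.0,0,-0.03],"twist":0},{"gripper":100,"travel":[0,-0.04,0],"twist":0},{"gripper":100,"travel":[0,-0.04,0],"twist":0},{"gripper":100,"travel":[0,-0.04,0],"twist":0},{"gripper":100,"travel":[0,-0.04,0],"twist":0}]' >/dev/null
$W '[{"gripper":100,"travel":[0,-0.02,0],"twist":0},{"gripper":100,"travel":[0,0,0],"twist":0},{"gripper":100,"travel":[0,0,0],"twist":0},{"gripper":100,"travel":[0,0,0],"twist":0},{"gripper":100,"travel":[0,0,0],"twist":0}]'
python3 - <<'E'
from h import *
f=grab('top','top3.png')
t=env.trace('top','tube')
for t in t[:2]:
    c=np.argwhere(t['pixels'])[:,::-1]
    r=cv2.minAreaRect(np.array([atz(f,u,150)[:2] for u in c],np.float32));print(t['confidence'],r)
im=cv2.cvtColor(f['frame'],cv2.COLOR_RGB2BGR)
cv2.imwrite('pics/c3.png',cv2.resize(im[140:290,300:500],None,fx=3,fy=3,interpolation=cv2.INTER_CUBIC))
E
python3 plan.py 474.6 -272.9 140 102.6
```

```text
time_s: 6.75
ee_pos: [297.9, -308.0, 431.8]
ee_rot: [180.0, 0.0, 102.8]
force: [-0.1, -0.2, -0.0]
gripper_width: 73.3
0.97 ((473.5108642578125, -271.7274475097656), (26.760242462158203, 220.3495330810547), 13.139254570007324)
t 6.85 grasp [ 297.9 -307.9  259.6] rpy [180.   -0.  102.9] q [-47.   4. 104.   0.  72. -60.] F [-0.3 -0.7 -0.5] w 81.6
twist rad 0.005 travel mm x,y,z [ -4.4 180.  119.6]
```

View pics/c3.png

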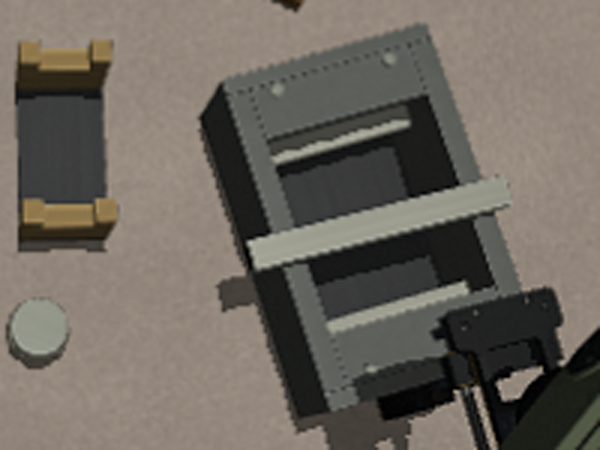

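The tube still lies from (250,250) to (510,195) in the crop, unmoved. Going back to grasp it, with enough rows for the fingers to close.

```bash
W='python3 -m handwheel'
$W '[{"gripper":100,"travel":[-0.001,0.036,0],"twist":0},{"gripper":100,"travel":[-0.001,0.036,0],"twist":0},{"gripper":100,"travel":[-0.001,0.036,0],"twist":0},{"gripper":100,"travel":[-0.001,0.036,0],"twist":0},{"gripper":100,"travel":[-0.001,0.036,0],"twist":0}]' >/dev/null
$W '[{"gripper":90,"travel":[0,0,0.03],"twist":0},{"gripper":80,"travel":[0,0,0.03],"twist":0},{"gripper":80,"travel":[0,0,0.03],"twist":0},{"gripper":80,"travel":[0,0,0.03],"twist":0},{"gripper":80,"travel":[0,0,0],"twist":0}]'
$W '[{"gripper":10,"travel":[0,0,0],"twist":0},{"gripper":10,"travel":[0,0,0],"twist":0},{"gripper":10,"travel":[0,0,0],"twist":0},{"gripper":10,"travel":[0,0,0],"twist":0},{"gripper":10,"travel":[0,0,0],"twist":0}]'  >/dev/null
$W '[{"gripper":10,"travel":[0,0,0],"twist":0},{"gripper":10,"travel":[0,0,0],"twist":0},{"gripper":10,"travel":[0,0,0],"twist":0},{"gripper":10,"travel":[0,0,0],"twist":0},{"gripper":10,"travel":[0,0,0],"twist":0}]' 
$W '[{"gripper":10,"travel":[0,0,0],"twist":0},{"gripper":10,"travel":[0,0,0],"twist":0},{"gripper":10,"travel":[0,0,0],"twist":0}]' 
python3 plan.py 474.6 -272.9 140 102.6
```

```text
time_s: 7.68
ee_pos: [472.8, -271.5, 305.8]
ee_rot: [-179.5, -0.5, 102.9]
force: [-1.4, 0.4, 0.1]
gripper_width: 73.0
time_s: 8.52
ee_pos: [473.7, -273.1, 312.2]
ee_rot: [180.0, 0.0, 102.8]
force: [-0.2, 1.0, 3.2]
gripper_width: 24.9
time_s: 8.77
ee_pos: [473.7, -273.1, 312.2]
ee_rot: [180.0, 0.0, 102.8]
force: [-0.7, 0.3, 5.3]
gripper_width: 25.0
t 8.77 grasp [ 473.7 -273.1  140.2] rpy [180.    0.  102.8] q [-31.  20. 101.   0.  59. -44.] F [-0.7  0.3  5.3] w 25.0
twist rad 0.003 travel mm x,y,z [0.  0.9 0.2]
```

```bash
W='python3 -m handwheel'
$W '[{"gripper":10,"travel":[0,0,-0.02],"twist":0},{"gripper":10,"travel":[0,0,-0.02],"twist":0},{"gripper":10,"travel":[0,0,-0.02],"twist":0},{"gripper":10,"travel":[0,0,0],"twist":0.115},{"gripper":10,"travel":[0,0,0],"twist":0.115}]'
$W '[{"gripper":10,"travel":[0,0,0],"twist":0.12},{"gripper":10,"travel":[0,0,0],"twist":0.12},{"gripper":10,"travel":[0,0,0],"twist":0.12},{"gripper":10,"travel":[0,0,0],"twist":0.12},{"gripper":10,"travel":[0,0,0],"twist":0.12}]' >/dev/null
$W '[{"gripper":10,"travel":[0,0,0],"twist":0.12},{"gripper":10,"travel":[0,0,0],"twist":0.12},{"gripper":10,"travel":[0,0,0],"twist":0.12},{"gripper":10,"travel":[0,0,0],"twist":0.12},{"gripper":10,"travel":[0,0,0],"twist":0.12}]' >/dev/null
$W '[{"gripper":10,"travel":[0,0,0],"twist":0.12},{"gripper":10,"travel":[0,0,0],"twist":0.12},{"gripper":10,"travel":[0,0,0],"twist":0.12},{"gripper":10,"travel":[0,0,0],"twist":0},{"gripper":10,"travel":[0,0,0],"twist":0}]'
python3 plan.py 564.5 -24 120 0
```

```text
time_s: 9.18
ee_pos: [473.6, -273.1, 372.0]
ee_rot: [180.0, 0.0, 89.3]
force: [0.5, -0.4, -2.9]
gripper_width: 24.8
time_s: 10.43
ee_pos: [473.4, -273.0, 370.7]
ee_rot: [-179.9, 0.1, 0.4]
force: [0.3, -0.1, -2.6]
gripper_width: 24.7
t 10.43 grasp [ 473.4 -273.   198.7] rpy [-1.799e+02  1.000e-01  4.000e-01] q [-31.  17.  96.   0.  67.  58.] F [ 0.3 -0.1 -2.6] w 24.7
twist rad 0.007 travel mm x,y,z [  91.1 -249.    78.7]
```

```bash
W='python3 -m handwheel'
$W '[{"gripper":10,"travel":[0.0114,-0.0311,0],"twist":0.007},{"gripper":10,"travel":[0.0114,-0.0311,0],"twist":0},{"gripper":10,"travel":[0.0114,-0.0311,0],"twist":0},{"gripper":10,"travel":[0.0114,-0.0311,0],"twist":0},{"gripper":10,"travel":[0.0114,-0.0311,0],"twist":0}]' >/dev/null
$W '[{"gripper":10,"travel":[0.0114,-0.0311,0],"twist":0},{"gripper":10,"travel":[0.0114,-0.0311,0],"twist":0},{"gripper":10,"travel":[0.0114,-0.0311,0],"twist":0},{"gripper":10,"travel":[0,0,0.035],"twist":0},{"gripper":10,"travel":[0,0,0.035],"twist":0}]' >/dev/null
$W '[{"gripper":10,"travel":[0,0,0],"twist":0},{"gripper":10,"travel":[0,0,0],"twist":0},{"gripper":10,"travel":[0,0,0],"twist":0}]' >/dev/null
python3 plan.py 564.5 -24 91 0
python3 - <<'E'
from h import *
f=grab('side','side4.png');g=grab('top','top4.png')
a=cv2.resize(f['frame'][160:310,240:440],None,fx=3,fy=3,interpolation=cv2.INTER_CUBIC)
cv2.imwrite('pics/c4.png',cv2.cvtColor(a,cv2.COLOR_RGB2BGR))
E
```

```text
t 11.52 grasp [566.1 -24.8 131. ] rpy [ 1.8e+02 -1.0e-01 -1.0e-01] q [-4. 22. 99.  0. 58. 86.] F [ 0.6  0.3 -1.6] w 24.9
twist rad -0.003 travel mm x,y,z [-1.6 -0.8 40. ]
```

View pics/c4.png

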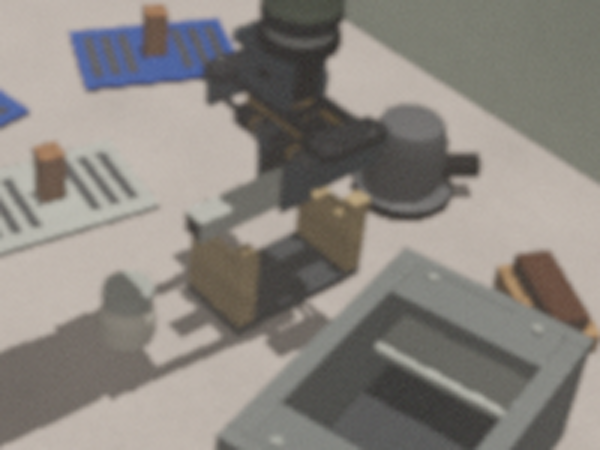

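The tube hangs level in line with the notches, its near end at (210,220) in the crop. Lowering it.

```bash
W='python3 -m handwheel'
$W '[{"gripper":10,"travel":[-0.0015,-0.0005,0.015],"twist":0},{"gripper":10,"travel":[0,0,0.013],"twist":0},{"gripper":10,"travel":[0,0,0.006],"twist":0},{"gripper":10,"travel":[0,0,0.003],"twist":0},{"gripper":10,"travel":[0,0,0.002],"twist":0}]' >/dev/null
$W '[{"gripper":10,"travel":[0,0,0.001],"twist":0},{"gripper":10,"travel":[0,0,0.001],"twist":0},{"gripper":10,"travel":[0,0,0],"twist":0},{"gripper":10,"travel":[0,0,0],"twist":0}]'
python3 plan.py 564.5 -24 90 0
```

```text
time_s: 12.37
ee_pos: [564.3, -24.1, 262.2]
ee_rot: [180.0, -0.1, -0.2]
force: [-1.6, 0.2, 6.4]
gripper_width: 24.8
t 12.37 grasp [564.3 -24.1  90.2] rpy [ 1.8e+02 -1.0e-01 -2.0e-01] q [ -4.  25. 102.  -0.  53.  87.] F [-1.6  0.2  6.4] w 24.8
twist rad -0.003 travel mm x,y,z [ 0.2 -0.1  0.2]
```

```bash
W='python3 -m handwheel'
$W '[{"gripper":60,"travel":[0,0,0],"twist":0},{"gripper":60,"travel":[0,0,0],"twist":0},{"gripper":60,"travel":[0,0,0],"twist":0},{"gripper":60,"travel":[0,0,0],"twist":0},{"gripper":60,"travel":[0,0,0],"twist":0}]' >/dev/null
$W '[{"gripper":70,"travel":[0,0,0],"twist":0},{"gripper":70,"travel":[0,0,-0.02],"twist":0},{"gripper":70,"travel":[0,0,-0.035],"twist":0},{"gripper":70,"travel":[0,0,-0.035],"twist":0},{"gripper":70,"travel":[0,0,0],"twist":0.08}]' >/dev/null
$W '[{"gripper":70,"travel":[0,0,0],"twist":0.08},{"gripper":70,"travel":[0,0,0],"twist":0},{"gripper":70,"travel":[0,0,0],"twist":0}]'
python3 plan.py 451.5 215 130 -9.2
```

```text
time_s: 13.45
ee_pos: [563.8, -24.0, 350.5]
ee_rot: [-180.0, 0.0, -9.2]
force: [0.2, -0.0, 0.7]
gripper_width: 63.7
t 13.45 grasp [563.8 -24.  178.5] rpy [-180.     0.    -9.2] q [-4. 20. 96.  0. 65. 96.] F [ 0.2 -0.   0.7] w 63.7
twist rad -0.001 travel mm x,y,z [-149.  -217.9   48.5]
```

```bash
W='python3 -m handwheel'
$W '[{"gripper":70,"travel":[-0.0186,-0.0272,0],"twist":0},{"gripper":70,"travel":[-0.0186,-0.0272,0],"twist":0},{"gripper":70,"travel":[-0.0186,-0.0272,0],"twist":0},{"gripper":70,"travel":[-0.0186,-0.0272,0],"twist":0},{"gripper":70,"travel":[-0.0186,-0.0272,0],"twist":0}]' >/dev/null
$W '[{"gripper":70,"travel":[-0.0186,-0.0272,0],"twist":0},{"gripper":70,"travel":[-0.0186,-0.0272,0],"twist":0},{"gripper":70,"travel":[-0.0186,-0.0272,0],"twist":0},{"gripper":70,"travel":[0,0,0.02],"twist":0},{"gripper":70,"travel":[0,0,0.02],"twist":0}]' >/dev/null
$W '[{"gripper":70,"travel":[0,0,0],"twist":0},{"gripper":70,"travel":[0,0,0],"twist":0}]' >/dev/null
python3 plan.py 451.5 215 48 -9.2
python3 - <<'E'
from h import *
f=grab('side','side5.png');g=grab('top','top5.png')
a=cv2.resize(f['frame'][160:310,180:420],None,fx=2.5,fy=2.5,interpolation=cv2.INTER_CUBIC)
b=cv2.resize(g['frame'][150:300,200:440],None,fx=2.5,fy=2.5,interpolation=cv2.INTER_CUBIC)
o=cv2.resize(np.vstack([a,b])[:, :],None,fx=.8,fy=.8,interpolation=cv2.INTER_AREA)
cv2.imwrite('pics/c5.png',cv2.cvtColor(o,cv2.COLOR_RGB2BGR))
c=[r for r in env.trace('top','tube')[:1]][0]
m=np.argwhere(c['pixels'])[:,::-1];print('tube',c['confidence'],cv2.minAreaRect(np.array([atz(g,u,100)[:2] for u in m],np.float32)))
E
```

```text
t 14.45 grasp [452.1 214.9 137.8] rpy [179.9   0.2  -9.3] q [ 24.  17. 107.   0.  56. 123.] F [ 0.1 -0.5  0.3] w 64.0
twist rad -0.001 travel mm x,y,z [-0.6 -0.  89.8]
tube 0.74 ((563.507080078125, -24.974750518798828), (26.197738647460938, 221.5164337158203), 89.94843292236328)
```

View pics/c5.png

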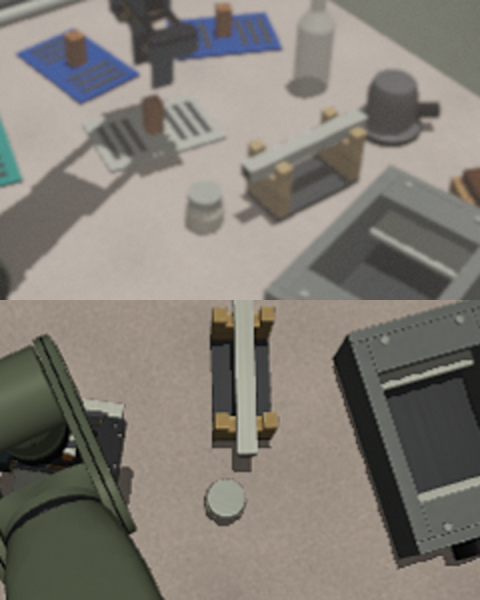

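The tube sits in both notches, from about (245,300) to (245,450) in the top half, with centre x 563.5 against the rest's 564.5. Now grasping the panel block.

```bash
W='python3 -m handwheel'
$W '[{"gripper":70,"travel":[-0.0005,0,0.03],"twist":0},{"gripper":70,"travel":[0,0,0.03],"twist":0},{"gripper":70,"travel":[0,0,0.02],"twist":0},{"gripper":70,"travel":[0,0,0.01],"twist":0},{"gripper":20,"travel":[0,0,0],"twist":0}]' 25 >/dev/null
$W '[{"gripper":20,"travel":[0,0,0],"twist":0},{"gripper":20,"travel":[0,0,0],"twist":0},{"gripper":20,"travel":[0,0,0],"twist":0},{"gripper":20,"travel":[0,0,0],"twist":0},{"gripper":20,"travel":[0,0,0],"twist":0}]'
$W '[{"gripper":20,"travel":[0,0,0],"twist":0},{"gripper":20,"travel":[0,0,0],"twist":0},{"gripper":20,"travel":[0,0,0],"twist":0},{"gripper":20,"travel":[0,0,0],"twist":0}]'
python3 plan.py 451.5 215 48 -9.2
$W '[{"gripper":20,"travel":[0,0,-0.01],"twist":0},{"gripper":20,"travel":[0,0,-0.02],"twist":0},{"gripper":20,"travel":[0,0,-0.02],"twist":0},{"gripper":20,"travel":[0,0,0],"twist":0}]'
```

```text
time_s: 15.43
ee_pos: [452.3, 215.3, 221.8]
ee_rot: [-179.9, -0.1, -9.4]
force: [-0.7, 1.3, 4.1]
gripper_width: 27.8
time_s: 15.77
ee_pos: [452.4, 215.3, 221.8]
ee_rot: [-179.9, -0.1, -9.3]
force: [0.4, 1.3, 5.6]
gripper_width: 27.7
t 15.77 grasp [452.4 215.3  49.8] rpy [-1.799e+02 -1.000e-01 -9.300e+00] q [ 24.  23. 113.   0.  44. 123.] F [0.4 1.3 5.6] w 27.7
twist rad -0.003 travel mm x,y,z [-0.8  0.5  1.8]
time_s: 16.1
ee_pos: [452.8, 215.3, 273.9]
ee_rot: [-179.8, -0.3, -9.4]
force: [0.5, 0.5, -2.8]
gripper_width: 28.0
```

```bash
W='python3 -m handwheel'
$W '[{"gripper":20,"travel":[0,0,-0.03],"twist":0},{"gripper":20,"travel":[0,0,-0.035],"twist":0},{"gripper":20,"travel":[0,0,-0.035],"twist":0},{"gripper":20,"travel":[0,0,-0.02],"twist":0},{"gripper":20,"travel":[0,0,0],"twist":-0.07}]' >/dev/null
$W '[{"gripper":20,"travel":[0,0,0],"twist":-0.07},{"gripper":20,"travel":[0,0,0],"twist":-0.07},{"gripper":20,"travel":[0,0,0],"twist":-0.07},{"gripper":20,"travel":[0,0,0],"twist":-0.07},{"gripper":20,"travel":[0,0,0],"twist":-0.072}]' >/dev/null
$W '[{"gripper":20,"travel":[0,0,0],"twist":0},{"gripper":20,"travel":[0,0,0],"twist":0}]'
python3 plan.py 507.2 -275.9 205 14.8
```

```text
time_s: 17.1
ee_pos: [451.7, 214.9, 389.7]
ee_rot: [180.0, 0.1, 14.7]
force: [-0.2, 0.2, -2.1]
gripper_width: 27.6
t 17.1 grasp [451.7 214.9 217.7] rpy [1.80e+02 1.00e-01 1.47e+01] q [ 24.  12. 100.   0.  67.  99.] F [-0.2  0.2 -2.1] w 27.6
twist rad -0.001 travel mm x,y,z [-71.7 488.6  12.7]
```

```bash
W='python3 -m handwheel'
$W '[{"gripper":20,"travel":[-0.0019,0.0128,0],"twist":0},{"gripper":20,"travel":[-0.0019,0.0128,0],"twist":0},{"gripper":20,"travel":[-0.0038,0.0257,0],"twist":0},{"gripper":20,"travel":[-0.0038,0.0257,0],"twist":0},{"gripper":20,"travel":[-0.0038,0.0257,0],"twist":0}]' >/dev/null
$W '[{"gripper":20,"travel":[-0.0038,0.0257,0],"twist":0},{"gripper":20,"travel":[-0.0038,0.0257,0],"twist":0},{"gripper":20,"travel":[-0.0038,0.0257,0],"twist":0},{"gripper":20,"travel":[-0.0038,0.0257,0],"twist":0},{"gripper":20,"travel":[-0.0038,0.0257,0],"twist":0}]' >/dev/null
$W '[{"gripper":20,"travel":[-0.0038,0.0257,0],"twist":0},{"gripper":20,"travel":[-0.0038,0.0257,0],"twist":0},{"gripper":20,"travel":[-0.0038,0.0257,0],"twist":0},{"gripper":20,"travel":[-0.0038,0.0257,0],"twist":0},{"gripper":20,"travel":[-0.0038,0.0257,0],"twist":0}]' >/dev/null
$W '[{"gripper":20,"travel":[-0.0038,0.0257,0],"twist":0},{"gripper":20,"travel":[-0.0038,0.0257,0],"twist":0},{"gripper":20,"travel":[-0.0038,0.0257,0],"twist":0},{"gripper":20,"travel":[-0.0019,0.0128,0],"twist":0},{"gripper":20,"travel":[-0.0019,0.0128,0],"twist":0}]' >/dev/null
$W '[{"gripper":20,"travel":[0,0,0],"twist":0},{"gripper":20,"travel":[0,0,0],"twist":0},{"gripper":20,"travel":[0,0,0],"twist":0}]' >/dev/null
python3 plan.py 507.2 -275.9 180 14.8
python3 - <<'E'
from h import *
f=grab('side','side6.png');g=grab('top','top6.png')
a=cv2.resize(f['frame'][190:360,260:460],None,fx=2,fy=2,interpolation=cv2.INTER_CUBIC)
b=cv2.resize(g['frame'][130:300,330:530],None,fx=2,fy=2,interpolation=cv2.INTER_CUBIC)
cv2.imwrite('pics/c6.png',cv2.cvtColor(np.hstack([a,b]),cv2.COLOR_RGB2BGR))
E
```

```text
t 19.02 grasp [ 504.  -248.7  218.5] rpy [-179.9    0.    14.8] q [-27.  18.  93.   0.  70.  48.] F [ 0.6  0.5 -3.1] w 27.4
twist rad 0.001 travel mm x,y,z [-3.8 27.1 38.5]
```

View pics/c6.png

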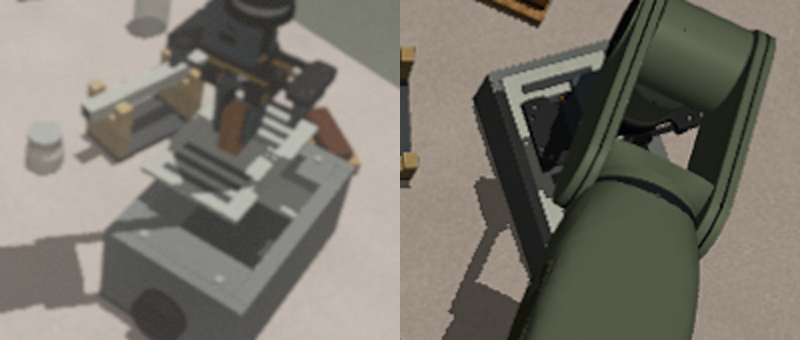

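```bash
W='python3 -m handwheel'
$W '[{"gripper":20,"travel":[-0.0019,0.0135,0.01],"twist":0},{"gripper":20,"travel":[-0.0019,0.0135,0.012],"twist":0},{"gripper":20,"travel":[0,0,0.012],"twist":0},{"gripper":20,"travel":[0,0,0.004],"twist":0},{"gripper":20,"travel":[0,0,0],"twist":0}]' >/dev/null
python3 plan.py 507.2 -275.9 158 14.8
$W '[{"gripper":20,"travel":[0,0,0.003],"twist":0},{"gripper":20,"travel":[0,0,0.003],"twist":0},{"gripper":20,"travel":[0,0,0.002],"twist":0},{"gripper":20,"travel":[0,0,0.002],"twist":0}]'
$W '[{"gripper":20,"travel":[0,0,0.002],"twist":0},{"gripper":20,"travel":[0,0,0.002],"twist":0},{"gripper":20,"travel":[0,0,0],"twist":0}]'
python3 plan.py 507.2 -275.9 158 14.8
```

```text
t 19.53 grasp [ 507.  -277.   178.4] rpy [-179.8    0.2   14.8] q [-30.  21.  94.  -0.  65.  45.] F [ 0.3  0.8 -3.6] w 27.5
twist rad 0.0 travel mm x,y,z [ 0.4 -1.  20.4]
time_s: 19.87
ee_pos: [507.2, -276.8, 344.3]
ee_rot: [179.9, -0.0, 14.9]
force: [-3.0, -1.3, 5.7]
gripper_width: 27.8
time_s: 20.12
ee_pos: [507.1, -276.9, 340.1]
ee_rot: [179.9, -0.0, 14.9]
force: [-3.2, -2.1, 4.5]
gripper_width: 27.7
t 20.12 grasp [ 507.1 -276.9  168.1] rpy [179.9  -0.   14.9] q [-30.  21.  95.  -0.  64.  45.] F [-3.2 -2.1  4.5] w 27.7
twist rad 0.001 travel mm x,y,z [ 0.4 -0.9 10.1]
```

```bash
W='python3 -m handwheel'
$W '[{"gripper":20,"travel":[0,-0.001,0.002],"twist":0},{"gripper":20,"travel":[0,0,0.002],"twist":0},{"gripper":20,"travel":[0,0,0.002],"twist":0},{"gripper":20,"travel":[0,0,0.002],"twist":0},{"gripper":20,"travel":[0,0,0.002],"twist":0}]'
$W '[{"gripper":20,"travel":[0,0,0.001],"twist":0},{"gripper":20,"travel":[0,0,0],"twist":0}]'
python3 plan.py 507.2 -275.9 158 14.8
python3 - <<'E'
from h import *
f=grab('side','side7.png');g=grab('top','top7.png')
a=cv2.resize(f['frame'][190:340,300:440],None,fx=4,fy=4,interpolation=cv2.INTER_CUBIC)
cv2.imwrite('pics/c7.png',cv2.cvtColor(a,cv2.COLOR_RGB2BGR))
E
```

```text
time_s: 20.53
ee_pos: [506.4, -276.0, 330.1]
ee_rot: [179.9, 0.1, 14.9]
force: [-7.4, -2.7, 5.6]
gripper_width: 28.1
time_s: 20.7
ee_pos: [506.3, -276.1, 328.8]
ee_rot: [179.9, 0.1, 14.9]
force: [-6.2, -2.5, 4.9]
gripper_width: 28.0
t 20.7 grasp [ 506.3 -276.1  156.8] rpy [1.799e+02 1.000e-01 1.490e+01] q [-30.  22.  96.  -0.  62.  45.] F [-6.2 -2.5  4.9] w 28.0
twist rad 0.001 travel mm x,y,z [ 0.9  0.1 -1.2]
```

View pics/c7.png

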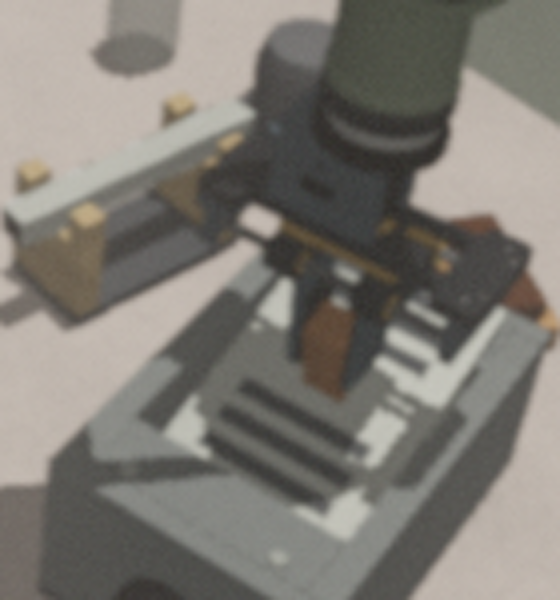

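The near end of the panel is now down in the opening, its right corner at (345,540) in the crop, and the far end rests on the far lip. I'll compute the tilt from that corner.

Run:
```python
from h import *
T=np.array([485.9,-281.5,0]);B=R.from_euler('z',14.8,degrees=True).as_matrix()
s=env.state();gp=B.T@(np.array(s['ee_pos'])-[0,0,172]-T);print('grip u,v,z',np.round(gp,1))
f=grab('side')
for uv in[(345,540),(335,535),(350,545)]:
    o,d=ray(f,(300+uv[0]/4-.4,190+uv[1]/4-.4));o=B.T@(o-T);d=B.T@d
    P=o+d*((gp[1]-65-o[1])/d[1]);print(np.round(P,1))
    
def chain(th):
    t=np.radians(th);uc=gp[0]+49*np.sin(t);zc=gp[2]-49*np.cos(t)
    A=(uc-100*np.cos(t),zc-100*np.sin(t));At=(A[0]-8*np.sin(t),A[1]+8*np.cos(t))
    return np.round([th,uc,zc,*A,*At,zc+(85-uc)*np.tan(t)],1)
for th in(10,13,16,19,22):print('th,uc,zc,Au,Az,Atu,Atz,z@85',chain(th))
```

```text
grip u,v,z [2.120e+01 1.000e-01 1.568e+02]
[-62.2 -64.9  99.1]
[-80.1 -64.9 120.9]
[-51.9 -64.9  84.5]
th,uc,zc,Au,Az,Atu,Atz,z@85 [ 10.   29.7 108.5 -68.7  91.1 -70.1  99.  118.3]
th,uc,zc,Au,Az,Atu,Atz,z@85 [ 13.   32.2 109.  -65.2  86.5 -67.   94.3 121.2]
th,uc,zc,Au,Az,Atu,Atz,z@85 [ 16.   34.7 109.7 -61.4  82.1 -63.6  89.8 124.1]
th,uc,zc,Au,Az,Atu,Atz,z@85 [ 19.   37.2 110.4 -57.4  77.9 -60.   85.4 126.9]
th,uc,zc,Au,Az,Atu,Atz,z@85 [ 22.   39.6 111.3 -53.1  73.9 -56.1  81.3 129.7]
```

```bash
W='python3 -m handwheel'
$W '[{"gripper":20,"travel":[-0.008,0,0],"twist":0},{"gripper":20,"travel":[-0.01,0,0.001],"twist":0},{"gripper":20,"travel":[-0.01,0,0.001],"twist":0},{"gripper":20,"travel":[-0.01,0,0.002],"twist":0},{"gripper":20,"travel":[0,0,0],"twist":0}]'
$W '[{"gripper":20,"travel":[-0.01,0,0.002],"twist":0},{"gripper":20,"travel":[-0.008,0,0.002],"twist":0},{"gripper":20,"travel":[-0.003,0,0],"twist":0},{"gripper":20,"travel":[0,0,0],"twist":0}]'
python3 plan.py 448.1 -291.5 148 14.8
```

```text
time_s: 21.27
ee_pos: [468.1, -285.5, 322.8]
ee_rot: [-179.9, 0.2, 14.8]
force: [-1.2, 0.4, -3.3]
gripper_width: 27.8
time_s: 21.6
ee_pos: [449.3, -290.9, 319.5]
ee_rot: [-180.0, 0.0, 14.8]
force: [0.5, -0.6, -3.2]
gripper_width: 27.9
t 21.6 grasp [ 449.3 -290.9  147.5] rpy [-180.     0.    14.8] q [-34.  19. 102.   0.  59.  41.] F [ 0.5 -0.6 -3.2] w 27.9
twist rad -0.0 travel mm x,y,z [-1.3  0.3 -0.5]
```

```bash
W='python3 -m handwheel'
$W '[{"gripper":20,"travel":[0,0,0.003],"twist":0},{"gripper":20,"travel":[0,0,0.003],"twist":0},{"gripper":20,"travel":[0,0,0.002],"twist":0},{"gripper":20,"travel":[0.001,0,0.002],"twist":0},{"gripper":20,"travel":[0,0,0],"twist":0}]'
$W '[{"gripper":20,"travel":[0.0016,0,0.0025],"twist":0},{"gripper":20,"travel":[0.0016,0,0.0025],"twist":0},{"gripper":20,"travel":[0.0016,0,0.0025],"twist":0},{"gripper":20,"travel":[0.0016,0,0.0025],"twist":0},{"gripper":20,"travel":[0,0,0],"twist":0}]'
python3 plan.py 465.6 -286.9 114 14.8
```

```text
time_s: 22.02
ee_pos: [451.4, -290.3, 309.4]
ee_rot: [-180.0, 0.0, 14.8]
force: [-0.2, -1.0, -2.9]
gripper_width: 27.9
time_s: 22.43
ee_pos: [458.0, -288.7, 299.7]
ee_rot: [180.0, -0.1, 14.8]
force: [0.9, 0.6, -0.7]
gripper_width: 27.8
t 22.43 grasp [ 458.  -288.7  127.7] rpy [ 1.80e+02 -1.00e-01  1.48e+01] q [-33.  20. 103.   0.  57.  42.] F [ 0.9  0.6 -0.7] w 27.8
twist rad 0.001 travel mm x,y,z [ 7.8  0.2 13.7]
```

```bash
W='python3 -m handwheel'
$W '[{"gripper":20,"travel":[0.0015,0,0.0025],"twist":0},{"gripper":20,"travel":[0.0015,0,0.0025],"twist":0},{"gripper":20,"travel":[0.0015,0,0.0025],"twist":0},{"gripper":20,"travel":[0.001,0,0.0015],"twist":0},{"gripper":20,"travel":[0,0,0],"twist":0}]'
$W '[{"gripper":20,"travel":[0.001,0,0.0015],"twist":0},{"gripper":20,"travel":[0.0005,0,0.001],"twist":0},{"gripper":20,"travel":[0,0,0.001],"twist":0},{"gripper":20,"travel":[0,0,0],"twist":0},{"gripper":20,"travel":[0,0,0],"twist":0}]'
python3 plan.py 485.9 -281.5 114 14.8
python3 - <<'E'
from h import *
f=grab('side','side8.png')
a=cv2.resize(f['frame'][210:340,310:450],None,fx=4,fy=4,interpolation=cv2.INTER_CUBIC)
cv2.imwrite('pics/c8.png',cv2.cvtColor(a,cv2.COLOR_RGB2BGR))
E
```

```text
time_s: 22.85
ee_pos: [462.8, -287.5, 290.3]
ee_rot: [180.0, 0.0, 14.9]
force: [1.5, 0.3, 0.2]
gripper_width: 27.6
time_s: 23.27
ee_pos: [464.0, -287.1, 287.1]
ee_rot: [180.0, 0.0, 14.8]
force: [3.0, 0.3, 0.8]
gripper_width: 28.2
t 23.27 grasp [ 464.  -287.1  115.1] rpy [180.    0.   14.8] q [-33.  22. 103.  -0.  55.  42.] F [3.  0.3 0.8] w 28.2
twist rad 0.001 travel mm x,y,z [22.6  0.2  1.1]
```

View pics/c8.png

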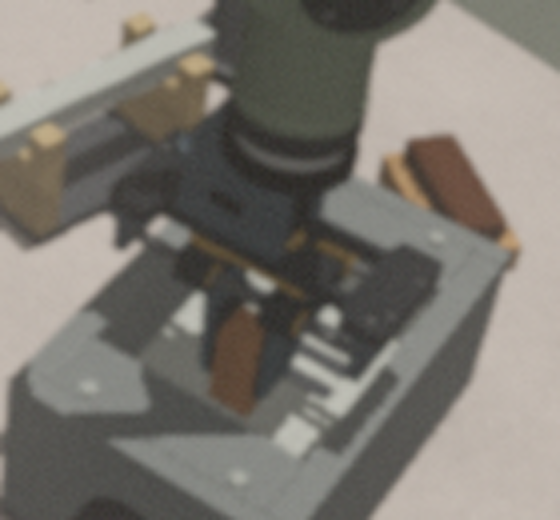

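The panel is down in the box, nearly flat, with its block upright at (235,370) in the crop. I'll press lightly to flatten it, then slide it to centre.

```bash
W='python3 -m handwheel'
$W '[{"gripper":20,"travel":[0,0,0.001],"twist":0},{"gripper":20,"travel":[0,0,0],"twist":0},{"gripper":20,"travel":[0,0,0],"twist":0}]'
$W '[{"gripper":20,"travel":[0,0,0.001],"twist":0},{"gripper":20,"travel":[0,0,0],"twist":0},{"gripper":20,"travel":[0,0,0],"twist":0}]'
```

```text
time_s: 23.57
ee_pos: [464.0, -287.0, 286.2]
ee_rot: [-180.0, -0.0, 14.8]
force: [2.3, 0.1, 1.3]
gripper_width: 27.9
time_s: 23.82
ee_pos: [464.0, -287.0, 285.2]
ee_rot: [-180.0, -0.0, 14.8]
force: [2.0, 0.5, 1.6]
gripper_width: 27.8
```

```bash
W='python3 -m handwheel'
$W '[{"gripper":20,"travel":[0,0,0.001],"twist":0},{"gripper":20,"travel":[0,0,0],"twist":0},{"gripper":20,"travel":[0,0,0],"twist":0}]'
$W '[{"gripper":20,"travel":[0,0,0.001],"twist":0},{"gripper":20,"travel":[0,0,0],"twist":0},{"gripper":20,"travel":[0,0,0],"twist":0}]'
$W '[{"gripper":20,"travel":[0,0,0.001],"twist":0},{"gripper":20,"travel":[0,0,0],"twist":0},{"gripper":20,"travel":[0,0,0],"twist":0}]'
```

```text
time_s: 24.07
ee_pos: [464.1, -287.0, 284.8]
ee_rot: [180.0, -0.0, 14.8]
force: [1.1, 0.9, 5.7]
gripper_width: 28.2
time_s: 24.32
ee_pos: [464.0, -287.0, 284.8]
ee_rot: [180.0, -0.0, 14.8]
force: [-0.0, 1.1, 11.9]
gripper_width: 27.4
time_s: 24.57
ee_pos: [464.0, -286.9, 284.8]
ee_rot: [180.0, -0.1, 14.8]
force: [-1.1, 3.3, 17.2]
gripper_width: 27.9
```

```bash
W='python3 -m handwheel'
$W '[{"gripper":20,"travel":[0,0,-0.003],"twist":0},{"gripper":20,"travel":[0.003,0,0],"twist":0},{"gripper":20,"travel":[0.004,0,0],"twist":0},{"gripper":20,"travel":[0.004,0,0],"twist":0},{"gripper":20,"travel":[0,0,0],"twist":0}]'
$W '[{"gripper":20,"travel":[0.004,0,0],"twist":0},{"gripper":20,"travel":[0.004,0,0],"twist":0},{"gripper":20,"travel":[0.003,0,0],"twist":0},{"gripper":20,"travel":[0,0,0],"twist":0},{"gripper":20,"travel":[0,0,0],"twist":0}]'
python3 plan.py 485.9 -281.5 113 14.8
```

```text
time_s: 24.98
ee_pos: [475.3, -284.1, 284.8]
ee_rot: [-180.0, 0.0, 14.8]
force: [0.3, -0.0, 1.1]
gripper_width: 27.8
time_s: 25.4
ee_pos: [485.8, -281.2, 284.9]
ee_rot: [-180.0, -0.0, 14.8]
force: [0.9, 0.3, -1.7]
gripper_width: 28.2
t 25.4 grasp [ 485.8 -281.2  112.9] rpy [-180.    -0.    14.8] q [-31.  23. 101.   0.  56.  44.] F [ 0.9  0.3 -1.7] w 28.2
twist rad 0.001 travel mm x,y,z [ 0.   0.3 -0.1]
```

```bash
W='python3 -m handwheel'
$W '[{"gripper":20,"travel":[0,0,0.0015],"twist":0},{"gripper":20,"travel":[0,0,0],"twist":0},{"gripper":20,"travel":[0,0,0],"twist":0},{"gripper":50,"travel":[0,0,0],"twist":0},{"gripper":50,"travel":[0,0,0],"twist":0}]'
$W '[{"gripper":50,"travel":[0,0,0],"twist":0},{"gripper":50,"travel":[0,0,0],"twist":0},{"gripper":50,"travel":[0,0,0],"twist":0},{"gripper":50,"travel":[0,0,0],"twist":0},{"gripper":50,"travel":[0,0,0],"twist":0}]'
$W '[{"gripper":50,"travel":[0,0,-0.015],"twist":0},{"gripper":50,"travel":[0,0,-0.035],"twist":0},{"gripper":50,"travel":[0,0,-0.035],"twist":0},{"gripper":50,"travel":[0,0,-0.035],"twist":0},{"gripper":50,"travel":[0,-0.04,0],"twist":0}]' >/dev/null
$W '[{"gripper":50,"travel":[0,-0.04,0],"twist":0},{"gripper":50,"travel":[0,-0.04,0],"twist":0},{"gripper":50,"travel":[0,-0.04,0],"twist":0},{"gripper":50,"travel":[0,-0.04,0],"twist":0},{"gripper":50,"travel":[0,-0.04,0],"twist":0}]' >/dev/null
$W '[{"gripper":50,"travel":[0,-0.04,0],"twist":0},{"gripper":50,"travel":[0,-0.04,0],"twist":0},{"gripper":50,"travel":[0,0,0],"twist":0},{"gripper":50,"travel":[0,0,0],"twist":0}]'
python3 - <<'E'
from h import *
T=np.array([485.9,-281.5,0]);B=R.from_euler('z',14.8,degrees=True).as_matrix()
f=grab('side','side9.png');g=grab('top','top9.png')
for n,F in(('side',f),('top',g)):
    for r in env.pinpoint(n,'panel')[:5]:
        P=B.T@(atz(F,r['uv'],65)-T)
        if abs(P[0])<80: print(n,'panel in box',np.round(P,1),r['confidence'])
    for nm in('bottle','sander','block','jar'):
        r=env.pinpoint(n,nm)
        if r: print(n,nm,np.round(r[0]['uv'],0),np.round(atz(F,r[0]['uv'],0)))
a=cv2.resize(f['frame'][200:350,250:450],None,fx=2,fy=2,interpolation=cv2.INTER_CUBIC)
b=cv2.resize(g['frame'][140:290,300:500],None,fx=4,fy=4,interpolation=cv2.INTER_CUBIC)
cv2.imwrite('pics/c9.png',cv2.cvtColor(b,cv2.COLOR_RGB2BGR))
cv2.imwrite('pics/c10.png',cv2.cvtColor(cv2.resize(f['frame'][200:350,250:450],None,fx=4,fy=4,interpolation=cv2.INTER_CUBIC),cv2.COLOR_RGB2BGR))
E
```

```text
time_s: 25.82
ee_pos: [485.3, -281.4, 283.8]
ee_rot: [180.0, -0.0, 14.8]
force: [0.4, -0.2, 0.5]
gripper_width: 38.4
time_s: 26.23
ee_pos: [485.3, -281.4, 283.6]
ee_rot: [-180.0, 0.0, 14.8]
force: [0.1, 0.8, 0.0]
gripper_width: 45.6
time_s: 27.4
ee_pos: [402.8, 29.6, 404.0]
ee_rot: [180.0, -0.0, 15.1]
force: [0.5, -0.1, -0.4]
gripper_width: 45.9
side panel in box [-1.8  9.  65. ] 0.95
side bottle [334. 204.] [740. 165.   0.]
side sander [373. 226.] [770.  -3.   0.]
side block [422. 263.] [ 768. -213.    0.]
side jar [283. 271.] [405.  -3.   0.]
top panel in box [-6.6 -0.5 65. ] 0.61
top bottle [249. 132.] [744. 171.   0.]
top sander [306. 116.] [789.   8.   0.]
top block [383. 126.] [ 755. -209.    0.]
top jar [311. 253.] [398.   4.   0.]
```

View pics/c9.png

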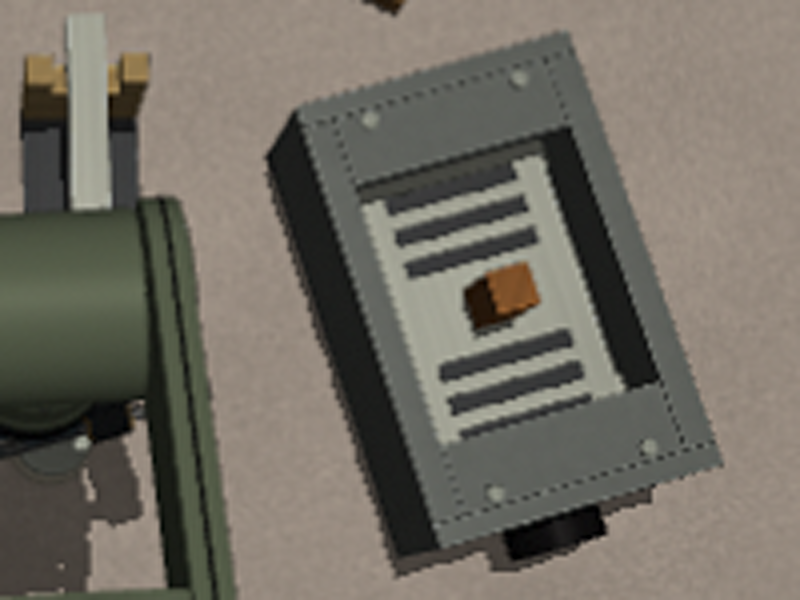

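View pics/c10.png

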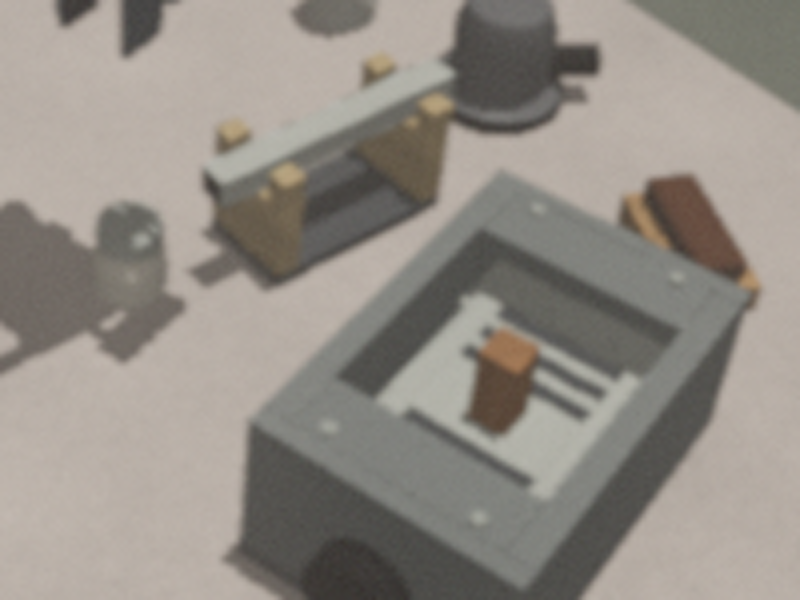

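The tube is in both notches, the panel lies flat inside the box with its block up at (505,370) in the side crop, and the bystanders are unmoved. I'll check the centring numerically from the slots.

```bash
python3 - <<'E'
from h import *
g=grab('top')
def M(uvs,sc,off,z,T,w):
    B=R.from_euler('z',w,degrees=True).as_matrix()
    return np.array([B.T@(atz(g,np.array(u)/sc+off-.5+.5/sc,z)-[*T,0]) for u in uvs])[:,:2].round(1)
a=M([(112,202),(108,223),(97,296),(93,317)],2.75,np.array([195,140]),8,(451.5,215),-9.2)
b=M([(462,220),(472,252),(506,355),(515,388)],4,np.array([300,140]),73,(485.9,-281.5),14.8)
print('before',a.tolist());print('seated',b.tolist(),'diff',(b-a).mean(0))
# side rails of seated panel (far/near visible corners)
print('edges',M([(375,203),(448,442),(540,155),(622,390)],4,np.array([300,140]),73,(485.9,-281.5),14.8).tolist())
# box refit check: opening corners at z=125
print('opening',M([(357,187),(572,128),(660,383),(445,447)],4,np.array([300,140]),125,(485.9,-281.5),14.8).tolist())
t=env.trace('side','tube')[:1];print([x['confidence'] for x in t])
E
python3 plan.py 485.9 -281.5 113 14.8
```

```text
before [[57.6, 1.4], [36.2, 1.9], [-36.8, 0.7], [-57.7, 1.1]]
seated [[54.1, -1.7], [32.0, -1.3], [-38.4, -1.1], [-60.4, 0.1]] diff [-3.    -2.275]
edges [[80.3, 49.7], [-81.7, 52.7], [81.7, -65.2], [-80.4, -66.2]]
opening [[84.9, 71.4], [84.5, -71.8], [-84.4, -71.7], [-85.8, 69.2]]
[0.57]
t 28.1 grasp [403.4  27.8 231.7] rpy [-180.     0.    14.8] q [  2.   3. 110.   0.  68.  77.] F [ 0.6 -0.4  0.6] w 45.2
twist rad 0.0 travel mm x,y,z [  0.7 320.1 118.7]
```

The opening and edges match the sizes given, but the panel sits about 3 mm towards -x. There is plenty of time, so I'll regrip and nudge it +3 mm.

```bash
W='python3 -m handwheel'
$W '[{"gripper":55,"travel":[0,0.04,0],"twist":0},{"gripper":55,"travel":[0,0.04,0],"twist":0},{"gripper":55,"travel":[0,0.04,0],"twist":0},{"gripper":55,"travel":[0,0.04,0],"twist":0},{"gripper":55,"travel":[0,0.04,0],"twist":0}]' 20 >/dev/null
$W '[{"gripper":55,"travel":[0,0.04,0],"twist":0},{"gripper":55,"travel":[0,0.04,0],"twist":0},{"gripper":55,"travel":[0,0.04,0],"twist":0},{"gripper":55,"travel":[0,0,0],"twist":0},{"gripper":55,"travel":[0,0,0],"twist":0}]' >/dev/null
python3 plan.py 485.3 -281.4 114 14.8
```

```text
t 28.93 grasp [ 485.5 -283.1  230.9] rpy [-179.9    0.    14.7] q [-31.  17.  92.   0.  71.  44.] F [ 0.5  0.7 -0.3] w 49.8
twist rad -0.002 travel mm x,y,z [  0.2  -1.7 116.9]
```

```bash
W='python3 -m handwheel'
$W '[{"gripper":55,"travel":[0,-0.0015,0.03],"twist":0},{"gripper":55,"travel":[0,0,0.03],"twist":0},{"gripper":55,"travel":[0,0,0.03],"twist":0},{"gripper":55,"travel":[0,0,0.017],"twist":0},{"gripper":55,"travel":[0,0,0.009],"twist":0}]' 20
$W '[{"gripper":20,"travel":[0,0,0],"twist":0},{"gripper":20,"travel":[0,0,0],"twist":0},{"gripper":20,"travel":[0,0,0],"twist":0},{"gripper":20,"travel":[0,0,0],"twist":0},{"gripper":20,"travel":[0,0,0],"twist":0}]'
$W '[{"gripper":20,"travel":[0,0,0],"twist":0},{"gripper":20,"travel":[0,0,0],"twist":0},{"gripper":20,"travel":[0,0,0],"twist":0}]'
python3 plan.py 488.5 -280.7 114 14.8
```

```text
time_s: 29.35
ee_pos: [483.9, -278.0, 285.3]
ee_rot: [-179.8, 0.2, 14.9]
force: [0.3, 0.0, 0.0]
gripper_width: 50.2
time_s: 29.77
ee_pos: [485.4, -280.1, 289.4]
ee_rot: [179.9, -0.2, 14.8]
force: [-0.1, -0.2, 4.5]
gripper_width: 27.5
time_s: 30.02
ee_pos: [485.4, -280.1, 289.4]
ee_rot: [179.9, -0.2, 14.8]
force: [1.0, 0.3, 6.7]
gripper_width: 28.1
t 30.02 grasp [ 485.4 -280.1  117.4] rpy [179.9  -0.2  14.8] q [-31.  23. 101.   0.  56.  44.] F [1.  0.3 6.7] w 28.1
twist rad 0.0 travel mm x,y,z [2.8 1.3 3.4]
```

```bash
W='python3 -m handwheel'
$W '[{"gripper":20,"travel":[0.0015,0,0],"twist":0},{"gripper":20,"travel":[0.0015,0,0],"twist":0},{"gripper":20,"travel":[0,0,0],"twist":0},{"gripper":20,"travel":[0,0,0],"twist":0},{"gripper":20,"travel":[0,0,0],"twist":0}]'
$W '[{"gripper":55,"travel":[0,0,0],"twist":0},{"gripper":55,"travel":[0,0,0],"twist":0},{"gripper":55,"travel":[0,0,0],"twist":0},{"gripper":55,"travel":[0,0,0],"twist":0},{"gripper":55,"travel":[0,0,0],"twist":0}]'
$W '[{"gripper":55,"travel":[0,0,0],"twist":0},{"gripper":55,"travel":[0,0,0],"twist":0},{"gripper":55,"travel":[0,0,-0.02],"twist":0},{"gripper":55,"travel":[0,0,-0.035],"twist":0},{"gripper":55,"travel":[0,0,-0.035],"twist":0}]' 
$W '[{"gripper":55,"travel":[0,0,-0.035],"twist":0},{"gripper":55,"travel":[0,-0.04,0],"twist":0},{"gripper":55,"travel":[0,-0.04,0],"twist":0},{"gripper":55,"travel":[0,-0.04,0],"twist":0},{"gripper":55,"travel":[0,-0.04,0],"twist":0}]' >/dev/null
$W '[{"gripper":55,"travel":[0,-0.04,0],"twist":0},{"gripper":55,"travel":[0,-0.04,0],"twist":0},{"gripper":55,"travel":[0,-0.04,0],"twist":0},{"gripper":55,"travel":[0,-0.04,0],"twist":0},{"gripper":55,"travel":[0,0,0],"twist":0}]' >/dev/null
$W '[{"gripper":55,"travel":[0,0,0],"twist":0},{"gripper":55,"travel":[0,0,0],"twist":0},{"gripper":55,"travel":[0,0,0],"twist":0}]'
python3 - <<'E'
from h import *
g=grab('top','top11.png')
b=cv2.resize(g['frame'][140:290,300:500],None,fx=4,fy=4,interpolation=cv2.INTER_CUBIC)
cv2.imwrite('pics/c11.png',cv2.cvtColor(b,cv2.COLOR_RGB2BGR))
a=cv2.cvtColor(cv2.imread('pics/top9.png'),cv2.COLOR_BGR2GRAY)[175:250,392:455];c=cv2.cvtColor(g['frame'],cv2.COLOR_RGB2GRAY)
c=c[175:250,392:455]
print('shift px of panel interior',cv2.phaseCorrelate(a.astype(np.float32),c.astype(np.float32)))
E
```

```text
time_s: 30.43
ee_pos: [487.2, -279.7, 289.4]
ee_rot: [179.9, 0.0, 14.8]
force: [-3.8, -1.3, 9.1]
gripper_width: 27.9
time_s: 30.85
ee_pos: [487.9, -279.1, 287.5]
ee_rot: [-180.0, 0.0, 14.8]
force: [0.1, -0.6, 1.0]
gripper_width: 50.0
time_s: 31.27
ee_pos: [487.6, -279.0, 377.5]
ee_rot: [-179.8, 0.1, 14.8]
force: [1.1, -1.1, 1.0]
gripper_width: 50.3
time_s: 32.35
ee_pos: [406.3, 29.3, 412.7]
ee_rot: [180.0, -0.0, 14.7]
force: [0.5, 0.2, 0.3]
gripper_width: 50.5
shift px of panel interior ((-0.288716566456408, 0.25720510839776267), 1.0520038505395253)
```

Run:
```python
from h import *
B=R.from_euler('z',14.8,degrees=True).as_matrix();T=np.array([485.9,-281.5,0])
f=grab('top')
u=np.arange(-75,75,.5)
for name in('top9.png','top11.png'):
    im=cv2.imread('pics/'+name,0).astype(np.float32);I=0
    for v in(-32,-28,-24):
        p=proj(f,(B@np.c_[u,u*0+v,u*0+73].T).T+T).astype(np.float32);I=I+cv2.remap(im,p[:,:1],p[:,1:],cv2.INTER_LINEAR)[:,0]/3
    th=(np.percentile(I,10)+np.percentile(I,90))/2
    x=[round(float(u[i]+.5*(I[i]-th)/(I[i]-I[i+1])),1) for i in range(len(u)-1) if (I[i]-th)*(I[i+1]-th)<0];print(name,x)
im=cv2.imread('pics/top0.png',0).astype(np.float32)
B=R.from_euler('z',-9.2,degrees=True).as_matrix();T=np.array([451.5,215,0]);I=0
for v in(-32,-28,-24):
    p=proj(f,(B@np.c_[u,u*0+v,u*0+8].T).T+T).astype(np.float32);I=I+cv2.remap(im,p[:,:1],p[:,1:],cv2.INTER_LINEAR)[:,0]/3
th=(np.percentile(I,10)+np.percentile(I,90))/2
print('start',[round(float(u[i]+.5*(I[i]-th)/(I[i]-I[i+1])),1) for i in range(len(u)-1) if (I[i]-th)*(I[i+1]-th)<0])
for n in('bottle','sander','block','jar'):print(n,[np.round(atz(f,r['uv'],0)) for r in env.pinpoint('top',n)[:1]])
```

```text
top9.png [-66.9, -54.2, -44.2, -32.2, -13.3, 16.0, 25.8, 37.6, 47.8, 59.9, 69.7]
top11.png [-65.5, -52.9, -42.8, -31.2, -12.0, 16.8, 27.2, 38.9, 49.1, 60.9, 70.9]
start [-73.9, -63.8, -51.3, -42.1, -28.9, 28.6, 40.5, 49.4, 62.7, 72.0]
bottle [array([748., 169.,   0.])]
sander [array([778.,   5.,   0.])]
block [array([ 757., -206.,   -0.])]
jar [array([400.,   3.,   0.])]
```

The slots put the panel about 1.5 mm off centre, which is within calibration error. Handing in.

```bash
python3 -c "
from workcell import env
print(env.job_done(), env.state()['time_s'])"
```

```text
the job is handed in; nothing more can be done
the job is handed in; nothing more can be done
```

Both parts are done, and I handed the job in at about 32.5 s of the 61 s allowed.

- **Tube:** It lies in both notches of the rest, overhanging about equally. Its centre measured x 563.5 against 564.5 for the rest. I missed the first grasp by lifting before the fingers had closed. A check picture showed the tube had not moved, and the second grasp worked.
- **Panel:** I took the grey aluminium one, not the blue or turquoise look-alikes. I tilted it about 17° against the far lip and passed its near end under the -x lip. Then I lowered it onto both ledges, slid it to centre and released it, block up. It measured about 3 mm off centre, so I regripped and nudged it. The slots then showed it about 1.5 mm off towards -x, within calibration error.
- **Bystanders:** The bottle, sander, sanding block and jar were found where they started, within the detectors' scatter of about 5 to 10 mm.

**Checks that failed or disagreed:**
- The networks' panel origin, taken before the nudge, disagreed with the slots: -1.8 mm from the side and -6.6 mm from the top along the box, and 9 mm across it from the side. I trusted the slots.
- A whole-area image comparison gave no usable value for the nudge.
- I could not view a picture after the nudge, because the limit of 12 was reached, so that last check is numeric only.
- The highest forces read at the ends of moves were about 17 N, well under the limits.

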